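# Take the combination padlock off the blade chest

## Task

Unlock the combination padlock on the saw-blade chest: turn its dial, notch by notch, until the pointed end of the dial's grip is at the mark on the lock beside the shackle, then pull the shackle out as far as it goes while the lock still lies in its rest. Then lift the open lock off and finish while still holding it in the gripper, still, a good 10 cm above the chest lid; leave the pencil, the tin, the glue bottle, the sanding block and the screwdriver where they are.

Things in the scene. Friction and masses are not known exactly. Their poses are not given: they have to be found in the camera images.
- chest: plywood saw-blade chest, fixed to the bench, 300 x 220 mm (x, y), its flat lid 60 mm above the bench. Origin under its centre at bench height, z up. The padlock lies on the lid with its centre at chest x = -50, y = 0 mm and its axes parallel to the chest's
- rest (a point): middle of the lock's rest on the lid: wooden strips 10 mm wide and 9 mm high along the lock's long sides (inner faces at y = +-33 mm from here, from x = -55 to +45 mm) and behind it (inner face at x = -40 mm), open towards the shackle (+x). Axes parallel to the chest's
- staple (a point): foot of the steel staple on the lid, 44 mm from the rest's middle in chest +x and 20 mm in -y: an upright arch of 6 mm bar 26 mm high across y, its legs 9.5 mm either side of this point. The shackle's short leg runs through it, so the lock cannot be lifted while the shackle is in
- lock: steel combination padlock, about 0.45 kg, loose, lying in its rest with 2 to 3 mm of play, dial up. Body 76 x 60 x 38 mm (x, y, z); origin at the centre of its underside, z up through the dial, x towards the shackle. The index mark, a short dark stroke, is on the body's top at its +x edge, in line with the dial's centre
- dial (a joint): angle of the dial's point from the index mark in rad, seen from above, counter-clockwise positive; the lock opens at 0 (within about 0.12). Spring notches every 0.524 rad (30 degrees) hold and centre it; to pass one takes about 0.1 N m. It starts two to four notches counter-clockwise of the mark: turn it clockwise. Range -0.6 to 2.45
- dial_grip (a point): middle of the dial's bar grip, on the dial's axis, 54 mm above the lock's underside; x along the bar to its pointed end. The bar is 12 mm wide, 20 mm high (top 64 mm above the lock's underside), 46 mm long, with a white line on top from the middle to the point; it stands on a black disc 52 mm across with 12 white ticks, whose top is 44 mm above the lock's underside
- shackle (a joint): how far the U shackle is pulled out of the lock's body along the lock's +x, in m: 0 = home, 0.034 = out to its stop. Locked, it rattles about 2 mm; unlocked, it slides against about 1.5 N of friction and stays where it is left. It leaves the staple at about 0.022 and stays joined to the body by its long leg
- shackle_crown (a point): middle of the U shackle's bend. Round bar 9 mm thick, its centre line 12 mm above the lock's underside; at home this point is 92 mm in +x from the lock's origin. The legs run along the lock's x at y = -20 (short) and +20 mm (long), 49 mm over both outsides, straight from the body's face (lock x = 38 mm) to x = 72 mm, then the bend
- pencil: carpenter's pencil, 130 x 12 x 8 mm, lying on the chest lid; origin at the centre of its underside. Not to be disturbed
- tin: round flat metal tin, 44 mm across, 18 mm high, on the chest lid; origin at the centre of its underside. Not to be disturbed
- glue: white glue bottle, 56 mm across, 130 mm high, standing on the bench; origin at the centre of its foot. Not to be disturbed
- sanding_block: cork sanding block, 110 x 65 x 43 mm, on the bench; origin at the centre of its underside. Not to be disturbed
- screwdriver: screwdriver lying on the bench. Not to be disturbed
Mind the look-alikes: they are no part of the job. What is shaped like the lock but red is not meant.

How it is judged:
On the way, in this order (a step that is already met when the one before it is completed fails the run):
1. the dial's point is at the mark, the shackle still home (value of joint dial between -0.15 and 0.15 rad and value of joint shackle below 0.02 m), for 0.1 s.
2. the shackle is pulled out while the lock lies in its rest (value of joint shackle above 0.028 m and z of lock in the frame of chest below 0.075 m), for 0.1 s.
At the end, for the whole second after the job is handed in: The shackle is out by more than 28 mm, the lock is in the gripper (contact force over 1 N), its underside's centre more than 85 mm above the chest lid, clear of the chest and still (under 0.05 m/s), while the program ends holding it (value of joint shackle above 0.028 m and z of lock in the frame of chest above 0.145 m and contact force between the fingers and lock above 1 N and contact force between lock and chest below 0.05 N and linear speed of lock below 0.05 m/s); the arm keeps its last pose, push and grip.
It fails at once if the pencil, tin, glue bottle, sanding block or screwdriver was moved by more than 30 mm (distance of any of pencil, tin, glue, sanding_block, screwdriver from where it was at the start of the episode above 0.03 m).
It also fails if it takes over 54 s, if anything falls off the work surface, if the arm or the gripper's body presses on something with over 40 N, if the wrist force passes 120 N, or if a joint passes its speed limit or range.

## Robot

A 7-joint arm with a two-finger parallel gripper is mounted at the origin on the work surface. World frame = base frame: x ahead of the robot, y to its left, z up, the work surface at z = 0. Lengths are in m, angles in rad, forces in N, time in s.
With the tool pointing down it reaches from about 0.425 to 0.925 m from the base axis. Payload 6.8 kg.
Tool frame: the origin (TCP) lies on the front face of the gripper's body, between the roots of the fingers; the fingertips stand 73 mm ahead of it and the grasp point (between the pads) lies 54 mm ahead of it (tcp_to_tips is the distance from the TCP to the fingertips, in m); z points along the fingers, x is the direction in which the jaws open and shut, and the axes are right-handed (so a half turn about z gives the same grasp; the last joint's range is limited). The gripper opens to 85 mm and grips with 20 to 120 N. Pads are 22 mm wide; open, the fingers measure 114 mm over their backs; the gripper's body (76 mm by 85 mm) begins 54 mm behind the grasp point. The pads swing forward as they close: fully open they stand 13 mm farther back than shut.
Start: joints at [1.115, 0.477, 0.022, 1.555, -0.011, 1.109, -0.083], TCP at [0.23, -0.635, 0.304] pointing down, gripper open.
Joint ranges: [-2.96, 2.96], [-0.34, 2.1], [-1.41, 1.46], [0.24, 2.44], [-1.37, 4.51], [0.17, 1.92], [-2.96, 2.96]. Speed limits (rad/s): [2.39, 2.39, 3.14, 3.14, 3.14, 3.14, 3.14].

## Interface

Orientations are given as a unit quaternion [w, x, y, z].
In Python, from station import get_obs, read_camera, hand_in, look_for, silhouettes, tcp_to_tips gives the robot as it stands. The module is installed in compiled form; this text tells all that it offers.
- The arm moves only by the tool apply_moves, never from a script. Its argument "moves" is a list of rows, each a list of 3 entries, a list of its own where there are three numbers: the shift along the tool's x, y, z in units of 25 mm (1.0 is 25 mm), then the turn, a rotation vector about the tool's x, y, z in units of 10 degrees (1.0 is 10 degrees), then the gripper's target within -1 to 1 (fully open at 1, half-way at 0, shut at -1). In form: [[[dx, dy, dz], [rx, ry, rz], jaw], ...]. A call has 1 to 20 rows; each row is the pose to reach, as a shift and turn from the pose commanded when the call began, along the tool's axes at that moment; what a row does not reach only later rows make up. A row lasts 1/8 s, in which the tool goes at most 62.5 mm and 10.7 degrees, less where a joint would pass 70% of its speed; a pose out of reach is approached as far as the arm can. A call with a gripper value outside its range is refused whole. The fingers move at their own pace and stop on an object; "force" is the grip in N (left out, the last holds). Time passes only in rows, so rows that repeat a pose let the fingers close. It gives the time, the measured TCP pose, the force and the opening at its end, in the units of the state.
- get_obs(): the state, without advancing time (a new reading comes with each control period).
- read_camera(name): name is "scene" or "top" or "wrist"; returns a dict with "color" (384x512x3 uint8, red, green, blue), "mtx" (3x3 intrinsics, pixels), "eye" and "rotation" of the camera in the world; the wrist camera has in their place "hand_eye" (4x4, takes a point from camera to tool coordinates, whose origin is the TCP and whose axes are the tool frame's). Camera axes: x right, y up, looking along -z (the intrinsics and any distortion apply to the point x, -y, -z); pixel columns grow to the right and rows downward; lengths in m; the calibration is good to about 2 mm. The wrist camera is an equidistant fisheye: a pixel r from the principal point sees the ray r / f radians off the axis. A picture is of the moment at which its call begins: read the wrist's pose just before it. There is no depth.
- hand_in(): hands the job in, once; it reports no verdict.
Trained networks look in the newest picture that a camera, given by its name, has taken for a name from the list of things; names that differ only in an ending like _2 or _b are one class to them, and where a whole thing is asked for, a point or a joint stands for the part that bears it (a point fixed in the world has none). Each returns a list of dicts, best first, with "conf" (0 to 1); they miss things now and then, are a little off and sometimes report something else, mostly with a low value. They report only what shows in the picture. A call takes as long as a camera call. They do not tell look-alikes from the thing itself.
- look_for(camera, query): "pixel" ([row, column] in pixels, amid what is visible of it).
- silhouettes(camera, query): "mask" (384x512 bool, what is visible of it) and "pixel" ([row, column] in pixels, amid what is visible of it).
The state is a dict: "t": time; "q": joint angles; "joint_vel": joint speeds; "joint_torque": joint torques, N m; "eef_pos": TCP position; "tool_rot": TCP orientation; "contact_force": force on the tool from outside, world axes, zero at the start; "torque": the same for the moment, N m; "gripper_width": opening from 0.0 (shut) to 1.0 (fully open).
Only numpy, scipy, OpenCV 4.12 (cv2) and the standard library are available. Lean on these libraries where they do the work, as an engineer would, in place of code of your own. Each camera call takes 0.05 s, during which the arm holds its last target.

## Working session

There is one attempt and no reset: what is moved stays moved. The work goes in short steps, Python scripts to look and compute and a tool call to move; the robot and the scene stay as the last step left them, time stands still between calls to the robot, and variables do not carry over. Pictures are saved under pics/ and viewed, and the job is handed in when it is done.

Besides the shell and the picture viewer there is one more tool, called after "Call:" by a JSON object that holds its "fn" and its "kwargs". apply_moves: Moves the arm, as the interface text tells. Its arguments: {"type":"object","properties":{"moves":{"type":"array"},"force":{"type":"number"}},"required":["moves"]}

```bash
mkdir -p pics; python3 - <<'E'
from station import *
import cv2,numpy as np
o=get_obs();print({k:np.round(v,4).tolist() for k,v in o.items()})
for c in ["scene","top","wrist"]:
    r=read_camera(c);cv2.imwrite(f"pics/{c}0.png",r["color"][:,:,::-1])
    print(c,r["mtx"].tolist(),{k:np.round(r[k],4).tolist() for k in r if k in("eye","rotation","hand_eye")}, r.keys())
    for q in ["lock","dial","shackle","chest"]:
        print(q,[(np.round(d["pixel"]).tolist(),round(d["conf"],2)) for d in look_for(c,q)])
E
```

```text
{'t': 0.0, 'q': [1.1149, 0.4778, 0.0224, 1.5565, -0.0115, 1.1093, -0.0831], 'joint_vel': [-0.0015, -0.0007, -0.0004, -0.0017, -0.0001, 0.0016, -0.0003], 'joint_torque': [0.0003, -59.6444, 1.6079, -28.1201, 0.0124, 0.0091, 0.0], 'eef_pos': [0.2299, -0.6341, 0.3029], 'tool_rot': [-0.0005, 0.8188, -0.5741, -0.0008], 'contact_force': [0.0279, -0.9457, -0.0638], 'torque': [-0.0112, 0.0246, -0.0656], 'gripper_width': 1.001}
scene [[420.5513389513732, 0.0, 254.61584916642408], [0.0, 420.5513389513732, 188.4267300385798], [0.0, 0.0, 1.0]] {'eye': [1.4199, 0.2313, 0.6975], 'rotation': [0.5287, 0.2898, 0.3835, 0.6996]} dict_keys(['color', 'mtx', 'eye', 'rotation'])
lock [([209.0, 259.0], 0.85), ([176.0, 217.0], 0.76)]
dial [([198.0, 287.0], 0.72), ([170.0, 218.0], 0.61), ([198.0, 257.0], 0.51)]
shackle [([219.0, 283.0], 0.69), ([167.0, 233.0], 0.53)]
chest [([196.0, 254.0], 0.71), ([232.0, 276.0], 0.55)]
top [[385.01819827114224, 0.0, 259.2995794139457], [0.0, 385.01819827114224, 198.0266888031551], [0.0, 0.0, 1.0]] {'eye': [0.2875, 0.0038, 1.3219], 'rotation': [0.7058, 0.0659, -0.0683, -0.702]} dict_keys(['color', 'mtx', 'eye', 'rotation'])
lock [([251.0, 314.0], 0.81), ([186.0, 260.0], 0.79), ([211.0, 248.0], 0.69)]
dial [([185.0, 262.0], 0.68)]
shackle [([272.0, 304.0], 0.55), ([190.0, 238.0], 0.45), ([185.0, 265.0], 0.38)]
chest [([188.0, 246.0], 0.58)]
wrist [[297.3186396354542, 0.0, 258.7261270055166], [0.0, 297.3186396354542, 188.9015132290466], [0.0, 0.0, 1.0]] {'hand_eye': [[1.0, -0.0011, 0.0001, -0.0001], [-0.001, -0.9523, -0.3051, -0.0772], [0.0004, 0.3051, -0.9523, -0.0699], [0.0, 0.0, 0.0, 1.0]]} dict_keys(['color', 'mtx', 'hand_eye'])
lock [([12.0, 14.0], 0.62)]
dial [([3.0, 5.0], 0.64)]
shackle [([35.0, 4.0], 0.66)]
chest []
```

View pics/top0.png

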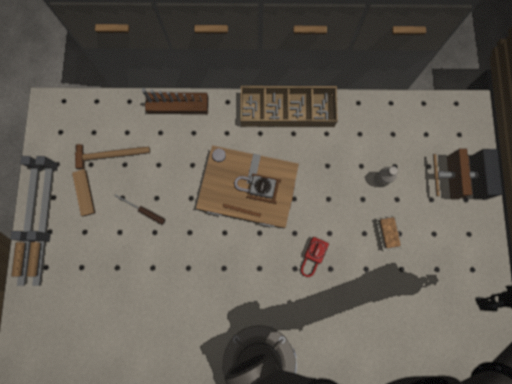

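View pics/scene0.png

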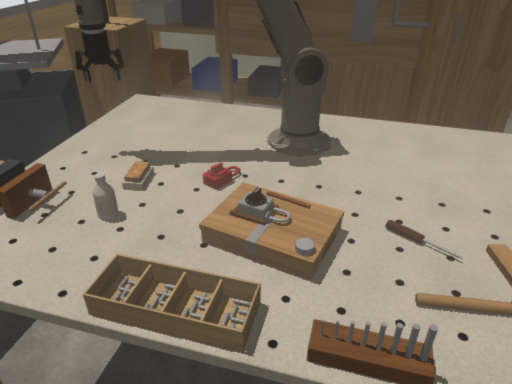

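```bash
python3 - <<'E'
import cv2
a=cv2.imread("pics/top0.png")[130:280,190:390];cv2.imwrite("pics/topc.png",cv2.resize(a,None,fx=4,fy=4,interpolation=cv2.INTER_CUBIC))
a=cv2.imread("pics/scene0.png")[130:260,170:350];cv2.imwrite("pics/scenec.png",cv2.resize(a,None,fx=4,fy=4,interpolation=cv2.INTER_CUBIC))
E
```

```text
(no output)
```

View pics/topc.png

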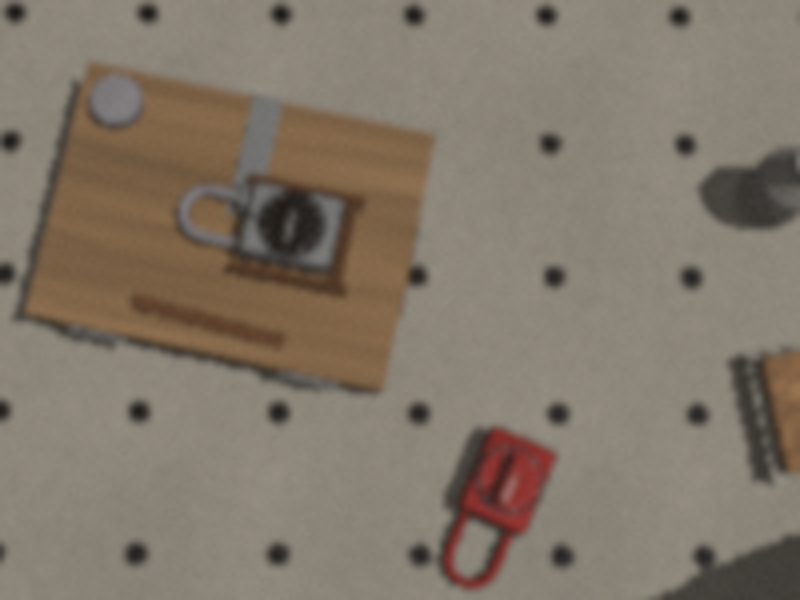

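View pics/scenec.png

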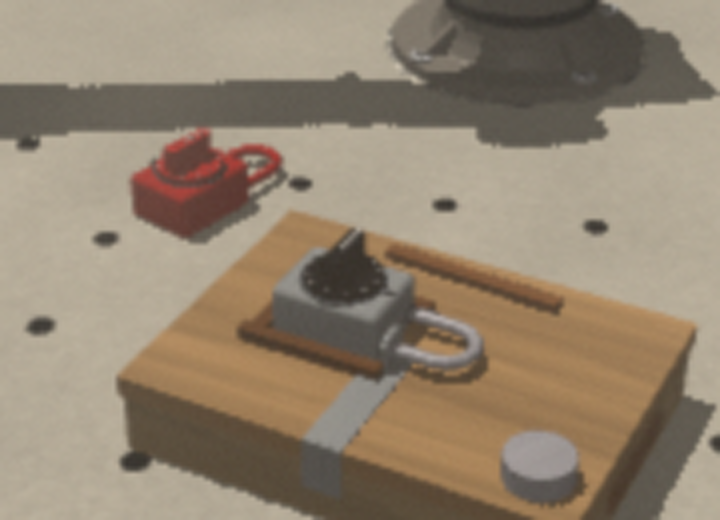

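The steel lock is at about row 186, column 262 in the top picture, lying on the chest with its shackle pointing image left. The red one at (251, 314) is the look-alike, lying on the bench. Next I'll fit the chest pose.

```bash
cat > h.py <<'E'
import numpy as np,cv2
from scipy.spatial.transform import Rotation as R
from station import *
def quat(q): return R.from_quat([q[1],q[2],q[3],q[0]])
def ray_fixed(r,px):  # px (row,col)
    K=r["mtx"]; d=np.array([(px[1]-K[0,2])/K[0,0],-(px[0]-K[1,2])/K[1,1],-1.0])
    return np.array(r["eye"]),quat(r["rotation"]).apply(d)
def wrist_pose(r,o):
    he=np.array(r["hand_eye"]);Rt=quat(o["tool_rot"]).as_matrix()
    T=np.eye(4);T[:3,:3]=Rt;T[:3,3]=o["eef_pos"];return T@he
def ray_wrist(r,o,px):
    K=r["mtx"];x=(px[1]-K[0,2])/K[0,0];y=(px[0]-K[1,2])/K[1,1];t=np.hypot(x,y)
    s=np.sin(t)/t if t>1e-9 else 1
    d=np.array([x*s,-y*s,-np.cos(t)]);M=wrist_pose(r,o);return M[:3,3],M[:3,:3]@d
def proj_wrist(r,o,P):
    M=wrist_pose(r,o);p=(np.atleast_2d(P)-M[:3,3])@M[:3,:3];p=p*[1,-1,-1]
    rr=np.hypot(p[:,0],p[:,1]);t=np.arctan2(rr,p[:,2]);K=r["mtx"];s=t/np.maximum(rr,1e-9)
    return np.c_[K[1,2]+K[1,1]*p[:,1]*s,K[0,2]+K[0,0]*p[:,0]*s]
def hit(e,d,z): return e+d*(z-e[2])/d[2]
def proj_fixed(r,P):
    p=quat(r["rotation"]).inv().apply(np.atleast_2d(P)-np.array(r["eye"]))*[1,-1,-1];K=r["mtx"]
    return np.c_[K[1,2]+K[1,1]*p[:,1]/p[:,2],K[0,2]+K[0,0]*p[:,0]/p[:,2]]
E
python3 - <<'E'
from h import *
r=read_camera("top")
c=[(62,90),(132,435),(392,380),(315,22)]
# image: A upper-left, B upper-right, C lower right, D lower left
W=[hit(*ray_fixed(r,(130+a/4,190+b/4)),0.06) for a,b in c];W=np.array(W);print(W.round(4))
A,B,C,D=W;print(np.linalg.norm(A-B),np.linalg.norm(C-D),np.linalg.norm(B-C),np.linalg.norm(A-D))
x=(A-B)+(D-C);print("ctr",W.mean(0),"yaw",np.arctan2(x[1],x[0]))
ya=np.arctan2(x[1],x[0]);print(np.array(W.mean(0))+R.from_euler("z",ya).apply([-.05,0,0]))
E
```

```text
[[ 0.7125  0.1612  0.06  ]
 [ 0.6522 -0.1335  0.06  ]
 [ 0.4303 -0.0851  0.06  ]
 [ 0.4928  0.2114  0.06  ]]
0.3008147082379041 0.30301955995346 0.22711994068317193 0.22543339758320963
ctr [0.57195705 0.03851164 0.06      ] yaw 1.3659492705941512
[ 0.56178618 -0.01044297  0.06      ]
```

```bash
cat >> h.py <<'E'
def plan(p,yaw):
    o=get_obs();Rt=quat(o["tool_rot"]);d=np.array(p)-o["eef_pos"]
    Rg=R.from_euler("z",yaw)*R.from_euler("x",np.pi)
    rv=(Rt.inv()*Rg).as_rotvec()
    print("t",o["t"],"shift",(Rt.inv().apply(d)/.025).round(2).tolist(),"turn",(np.degrees(rv)/10).round(2).tolist())
E
python3 - <<'E'
from h import *
for w in (0,.012,.06,.085,.5,1):
    try: print(w,tcp_to_tips(w))
    except Exception as e: print(e); print(tcp_to_tips); break
plan([0.562,-0.01,0.33],1.37)
E
```

```text
'float' object is not callable
0.0726
t 0.8 shift [-18.96, -21.0, -1.04] turn [-0.0, -0.0, -14.86]
```

Call:
{"fn": "apply_moves", "kwargs": {"moves": [[[-4,-4.4,-1],[0,0,-3],1],[[-8,-8.8,-1],[0,0,-6],1],[[-14,-15.5,-1],[0,0,-10],1],[[-19,-21,-1],[0,0,-14.9],1],[[-19,-21,-1],[0,0,-14.9],1],[[-19,-21,-1],[0,0,-14.9],1],[[-19,-21,-1],[0,0,-14.9],1],[[-19,-21,-1],[0,0,-14.9],1],[[-19,-21,-1],[0,0,-14.9],1],[[-19,-21,-1],[0,0,-14.9],1],[[-19,-21,-1],[0,0,-14.9],1],[[-19,-21,-1],[0,0,-14.9],1],[[-19,-21,-1],[0,0,-14.9],1],[[-19,-21,-1],[0,0,-14.9],1],[[-19,-21,-1],[0,0,-14.9],1],[[-19,-21,-1],[0,0,-14.9],1],[[-19,-21,-1],[0,0,-14.9],1],[[-19,-21,-1],[0,0,-14.9],1],[[-19,-21,-1],[0,0,-14.9],1],[[-19,-21,-1],[0,0,-14.9],1]]}}

```text
t: 3.3
eef_pos: [0.5618, -0.0091, 0.3289]
tool_rot: [0.0, 0.772, 0.636, 0.0]
contact_force: [-0.1, 0.4, -0.6]
gripper_width: 0.999
```

```bash
cat > w.py <<'E'
import sys
from h import *
n=sys.argv[1]
o=get_obs();r=read_camera("wrist");cv2.imwrite(f"pics/{n}.png",cv2.resize(r["color"][:,:,::-1],None,fx=1.5,fy=1.5,interpolation=cv2.INTER_CUBIC));np.save(f"pics/{n}.npy",dict(o=o,r=r),allow_pickle=True)
print({k:np.round(o[k],4).tolist() for k in("t","eef_pos","tool_rot","q","contact_force","gripper_width")})
x=quat(o["tool_rot"]).apply([1,0,0]);print("yaw",np.arctan2(x[1],x[0]))
for q in ["lock","dial","dial_grip","shackle_crown","staple"]:
    print(q,[(np.round(d["pixel"]).tolist(),round(d["conf"],2)) for d in look_for("wrist",q)])
E
python3 w.py w1
```

```text
{'t': 3.3, 'eef_pos': [0.5618, -0.0091, 0.3289], 'tool_rot': [0.0, 0.7721, 0.6355, 0.0], 'q': [0.5041, 0.3594, -0.7524, 1.7624, 0.2696, 1.1258, 1.0434], 'contact_force': [-0.1, 0.4006, -0.6315], 'gripper_width': 0.9992}
yaw 1.3773188842682693
lock [([168.0, 266.0], 0.9), ([45.0, 103.0], 0.64), ([157.0, 329.0], 0.19)]
dial [([177.0, 257.0], 0.8), ([44.0, 91.0], 0.77)]
dial_grip [([47.0, 90.0], 0.88), ([171.0, 257.0], 0.66)]
shackle_crown [([9.0, 120.0], 0.67)]
staple [([147.0, 300.0], 0.76)]
```

View pics/w1.png

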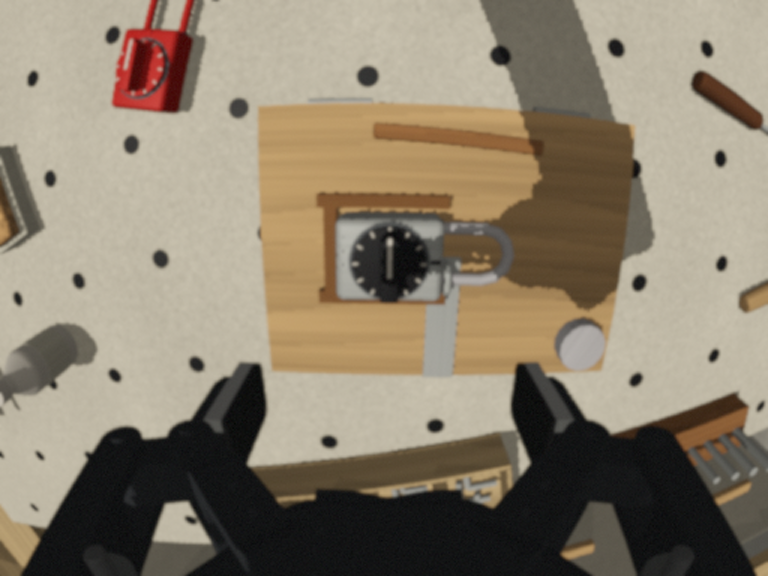

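```bash
python3 - <<'E'
import cv2,numpy as np
d=np.load("pics/w1.npy",allow_pickle=True).item()
a=d["r"]["color"][120:220,200:360,::-1]
cv2.imwrite("pics/w1c.png",cv2.resize(a,None,fx=5,fy=5,interpolation=cv2.INTER_CUBIC))
E
```

```text
(no output)
```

View pics/w1c.png

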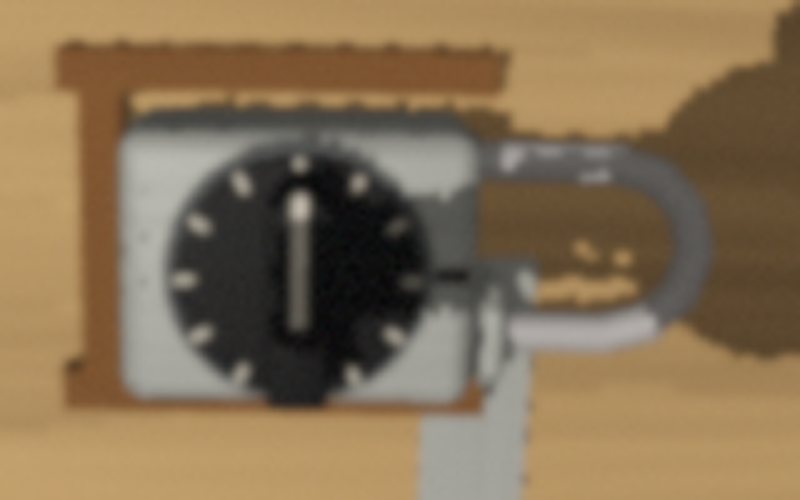

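```bash
python3 - <<'E'
from h import *
d=np.load("pics/w1.npy",allow_pickle=True).item();r,o=d["r"],d["o"]
f=lambda u,v,z:hit(*ray_wrist(r,o,(120+v/5-.4,200+u/5-.4)),z)
m=f(300,330,.124);p=f(300,197,.124)
print("line mid",m,"pt",p,np.arctan2(*(p-m)[1::-1]),np.linalg.norm(p-m))
def ell(z): return
t1,t2=f(184,280,.104),f(412,281,.104);t3=f(300,163,.104);print("ticks L R mid",(t1+t2)/2,np.linalg.norm(t1-t2),t3)
t4,t5=f(242,184,.104),f(353,376,.104);print((t4+t5)/2)
t4,t5=f(358,184,.104),f(242,374,.104);print((t4+t5)/2)
t4,t5=f(200,225,.104),f(393,335,.104);print((t4+t5)/2)
x=t2-t1;print("axis yaw",np.arctan2(x[1],x[0]))
b=[f(120,130,.098),f(478,130,.098),f(470,403,.098),f(122,400,.098)];print("body ctr",np.mean(b,0),np.linalg.norm(b[1]-b[0]),np.linalg.norm(b[2]-b[1]))
x=b[1]-b[0]+b[2]-b[3];print(np.arctan2(x[1],x[0]))
print("crown",f(692,250,.072+.002))
# chest corners
c=np.array([hit(*ray_wrist(r,o,(v/1.5,u/1.5)),.06) for u,v in [(258,107),(632,125),(602,370),(272,370)]]);print(c.mean(0));x=c[1]-c[0]+c[2]-c[3];print(np.arctan2(x[1],x[0]),np.linalg.norm(c[1]-c[0]),np.linalg.norm(c[2]-c[1]))
E
```

```text
line mid [ 0.56743353 -0.00952974  0.124     ] pt [ 0.54163353 -0.00452235  0.124     ] 2.9498912506599684 0.02628144563637318
ticks L R mid [ 0.56296031 -0.00900323  0.104     ] 0.046948318658883 [ 0.53895341 -0.00393031  0.104     ]
[ 0.56325276 -0.00895316  0.104     ]
[ 0.56304726 -0.00882864  0.104     ]
[ 0.56296127 -0.00910633  0.104     ]
axis yaw 1.3736207768891522
body ctr [ 0.56205596 -0.00891871  0.098     ] 0.07352776735642404 0.059557468192562746
1.3735927646998878
crown [0.58091173 0.0801201  0.074     ]
[0.57285178 0.03975212 0.06      ]
1.3622646790683626 0.3004247392932225 0.22296639796353782
```

```bash
python3 -c "
from h import *
plan([0.563,-0.009,0.1805],1.372)"
```

```text
t 3.6 shift [0.01, 0.05, 5.94] turn [-0.0, 0.0, 0.03]
```

Call:
{"fn": "apply_moves", "kwargs": {"moves": [[[0,0.05,2],[0,0,0],0],[[0,0.05,4],[0,0,0],0],[[0,0.05,5.2],[0,0,0],0],[[0,0.05,5.9],[0,0,0],0],[[0,0.05,5.9],[0,0,0],0],[[0,0.05,5.9],[0,0,0],-0.4],[[0,0.05,5.9],[0,0,0],-1],[[0,0.05,5.9],[0,0,0],-1],[[0,0.05,5.9],[0,0,0],-1],[[0,0.05,5.9],[0,0,0],-1],[[0,0.05,5.9],[0,0,0],-1],[[0,0.05,5.9],[0,0,0],-1]], "force": 50}}

```text
t: 5.1
eef_pos: [0.5639, -0.0091, 0.183]
tool_rot: [0.001, 0.772, 0.636, 0.001]
contact_force: [-0.9, 0.4, 5.9]
gripper_width: 0.119
```

```bash
python3 w.py w2
```

```text
{'t': 5.1, 'eef_pos': [0.5639, -0.0091, 0.183], 'tool_rot': [0.0009, 0.7721, 0.6355, 0.001], 'q': [0.4242, 0.5299, -0.6722, 1.8958, 0.4289, 0.8604, 0.9109], 'contact_force': [-0.9277, 0.4467, 5.9115], 'gripper_width': 0.1195}
yaw 1.3773870533886994
lock [([213.0, 268.0], 0.93), ([32.0, 30.0], 0.85)]
dial [([22.0, 16.0], 0.64), ([228.0, 260.0], 0.59)]
dial_grip [([26.0, 14.0], 0.87), ([221.0, 257.0], 0.82)]
shackle_crown [([197.0, 368.0], 0.57)]
staple [([145.0, 323.0], 0.94)]
```

View pics/w2.png

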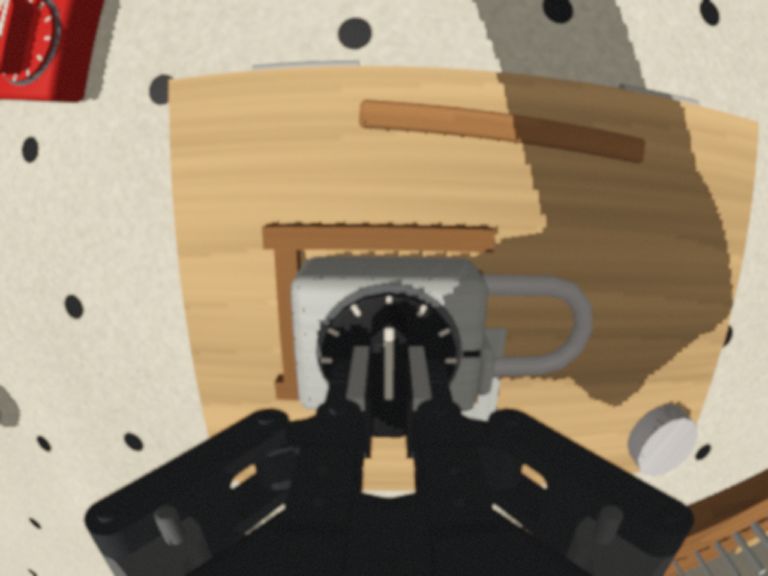

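Call:
{"fn": "apply_moves", "kwargs": {"moves": [[[0,0,-0.1],[0,0,0],-1],[[0,0,-0.1],[0,0,0.6],-1],[[0,0,-0.1],[0,0,1.2],-1],[[0,0,-0.1],[0,0,1.8],-1],[[0,0,-0.1],[0,0,2.4],-1],[[0,0,-0.1],[0,0,3],-1],[[0,0,-0.1],[0,0,3.6],-1],[[0,0,-0.1],[0,0,4.2],-1],[[0,0,-0.1],[0,0,4.8],-1],[[0,0,-0.1],[0,0,5.4],-1],[[0,0,-0.1],[0,0,6],-1],[[0,0,-0.1],[0,0,6.6],-1],[[0,0,-0.1],[0,0,7.2],-1],[[0,0,-0.1],[0,0,7.8],-1],[[0,0,-0.1],[0,0,8.4],-1],[[0,0,-0.1],[0,0,9],-1],[[0,0,-0.1],[0,0,9.2],-1],[[0,0,-0.1],[0,0,9.2],-1],[[0,0,-0.1],[0,0,9.2],-1]], "force": 50}}

```text
t: 7.78
eef_pos: [0.5628, -0.0094, 0.1838]
tool_rot: [0.0, 0.994, -0.113, -0.0]
contact_force: [0.1, -0.1, -3.6]
gripper_width: 0.124
```

```bash
python3 w.py w3
```

```text
{'t': 7.775, 'eef_pos': [0.5628, -0.0094, 0.1838], 'tool_rot': [0.0, 0.9936, -0.1133, -0.0002], 'q': [0.1429, 0.4577, -0.3005, 1.9151, 0.1841, 0.7956, -0.4849], 'contact_force': [0.1269, -0.0521, -3.6157], 'gripper_width': 0.1244}
yaw -0.2270619671944995
lock [([192.0, 258.0], 0.74)]
dial [([233.0, 259.0], 0.72)]
dial_grip [([224.0, 258.0], 0.97), ([117.0, 267.0], 0.26)]
shackle_crown []
staple [([117.0, 266.0], 0.58)]
```

View pics/w3.png

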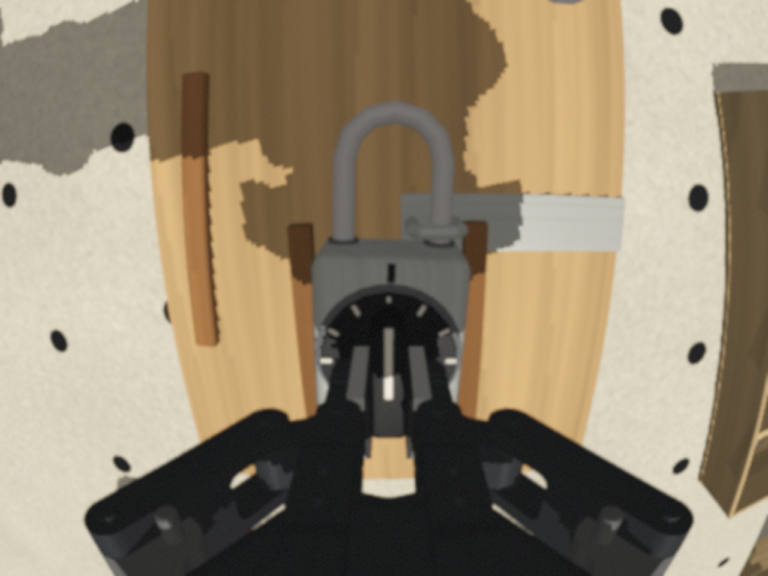

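Call:
{"fn": "apply_moves", "kwargs": {"moves": [[[0,0,0],[0,0,-0.2],0],[[0,0,0],[0,0,-0.2],0],[[0,0,0],[0,0,-0.2],0.5],[[0,0,-1],[0,0,-0.2],1],[[0,0,-2.5],[0,0,-0.2],1],[[0,0,-4.5],[0,0,-0.2],1],[[0,0,-4.5],[0,0,-0.2],1],[[0,0,-4.5],[0,0,-0.2],1]]}}

```text
t: 9.07
eef_pos: [0.5627, -0.0095, 0.2962]
tool_rot: [0.0, 0.995, -0.097, -0.0]
contact_force: [0.1, -0.1, -0.5]
gripper_width: 0.997
```

```bash
python3 w.py w4; python3 - <<'E'
import cv2,numpy as np
d=np.load("pics/w4.npy",allow_pickle=True).item()
a=d["r"]["color"][80:240,180:340,::-1]
cv2.imwrite("pics/w4c.png",cv2.resize(a,None,fx=3.75,fy=3.75,interpolation=cv2.INTER_CUBIC))
E
```

```text
{'t': 9.075, 'eef_pos': [0.5627, -0.0095, 0.2962], 'tool_rot': [0.0001, 0.9953, -0.0965, -0.0], 'q': [0.1777, 0.3231, -0.3352, 1.8179, 0.123, 1.0209, -0.3992], 'contact_force': [0.1412, -0.1236, -0.5469], 'gripper_width': 0.9971}
yaw -0.19338932959877833
lock [([164.0, 259.0], 0.84), ([295.0, 173.0], 0.72)]
dial [([183.0, 257.0], 0.85)]
dial_grip [([177.0, 256.0], 0.89)]
shackle_crown [([94.0, 246.0], 0.82), ([116.0, 261.0], 0.68), ([280.0, 110.0], 0.44)]
staple [([114.0, 260.0], 0.8)]
```

View pics/w4c.png

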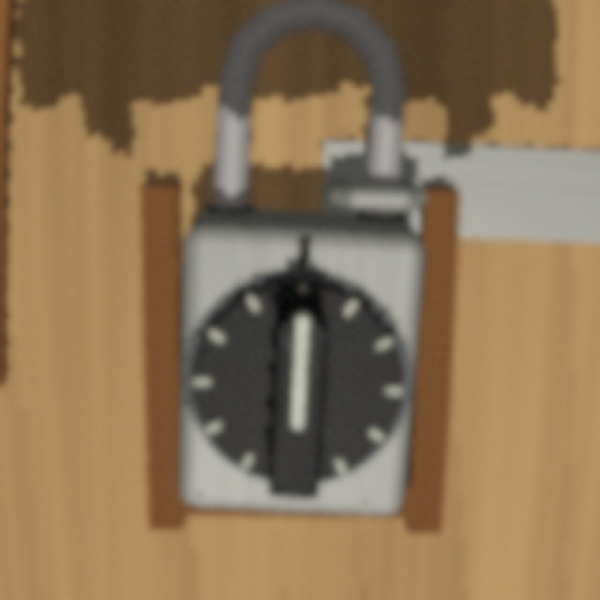

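```bash
python3 - <<'E'
from h import *
d=np.load("pics/w4.npy",allow_pickle=True).item();r,o=d["r"],d["o"]
f=lambda u,v,z:hit(*ray_wrist(r,o,(80+(v+.5)/3.75-.5,180+(u+.5)/3.75-.5)),z)
a,b=f(202,382,.104),f(393,391,.104);x=b-a;print("disc",(a+b)/2,"lock yaw",np.arctan2(x[1],x[0])+np.pi/2)
a,b=f(253,303,.104),f(340,466,.104);print((a+b)/2)
a,b=f(351,307,.104),f(248,461,.104);print((a+b)/2)
c=f(310,15,.074);print("crown",c)
L,Rr=f(232,175,.0765),f(385,160,.0765);print(L,Rr,np.linalg.norm(L-Rr))
x=c-f(298,387,.104);print("yaw by crown",np.arctan2(x[1],x[0]),np.hypot(x[0],x[1]))
E
```

```text
disc [ 0.56205818 -0.00947152  0.104     ] lock yaw 1.3291792321379867
[ 0.56202941 -0.00941624  0.104     ]
[ 0.56229491 -0.0092839   0.104     ]
crown [0.5825647  0.07906305 0.074     ]
[0.55476751 0.04199196 0.0765    ] [0.59445142 0.03833177 0.0765    ] 0.03985234846160331
yaw by crown 1.3442468983511273 0.09101624314534287
```

```bash
python3 -c "
from h import *
plan([0.5767,0.0519,0.135],-.22)"
```

```text
t 9.375 shift [0.09, -2.52, 6.42] turn [0.0, 0.01, 0.15]
```

Call:
{"fn": "apply_moves", "kwargs": {"moves": [[[0.1,-1.5,0],[0,0,0.15],1],[[0.1,-2.5,1],[0,0,0.15],1],[[0.1,-2.5,3],[0,0,0.15],1],[[0.1,-2.5,5],[0,0,0.15],1],[[0.1,-2.5,6],[0,0,0.15],1],[[0.1,-2.5,6.4],[0,0,0.15],1],[[0.1,-2.5,6.4],[0,0,0.15],1],[[0.1,-2.5,6.4],[0,0,0.15],0.6],[[0.1,-2.5,6.4],[0,0,0.15],0.3],[[0.1,-2.5,6.4],[0,0,0.15],0],[[0.1,-2.5,6.4],[0,0,0.15],-0.3],[[0.1,-2.5,6.4],[0,0,0.15],-0.3]], "force": 25}}

```text
t: 10.88
eef_pos: [0.5781, 0.0516, 0.1375]
tool_rot: [-0.0, 0.994, -0.11, 0.001]
contact_force: [-0.4, 0.7, 6.6]
gripper_width: 0.559
```

```bash
python3 w.py w5
```

```text
{'t': 10.875, 'eef_pos': [0.5781, 0.0516, 0.1375], 'tool_rot': [-0.0002, 0.994, -0.1096, 0.0008], 'q': [0.0385, 0.5487, -0.3055, 1.8992, 0.2387, 0.727, -0.6236], 'contact_force': [-0.3771, 0.653, 6.6364], 'gripper_width': 0.5593}
yaw -0.21968209651676063
lock [([282.0, 254.0], 0.67), ([135.0, 248.0], 0.45)]
dial []
dial_grip [([216.0, 103.0], 0.24)]
shackle_crown [([209.0, 252.0], 0.78)]
staple [([134.0, 248.0], 0.74), ([213.0, 253.0], 0.71)]
```

View pics/w5.png

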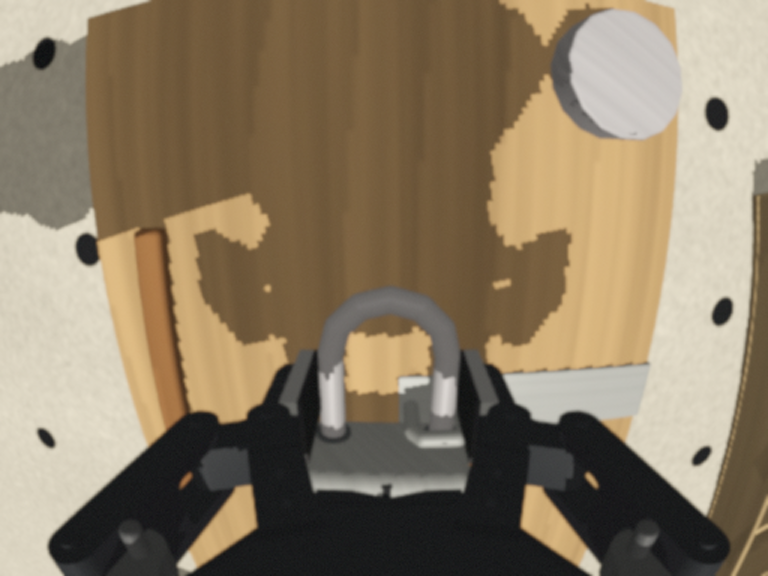

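Call:
{"fn": "apply_moves", "kwargs": {"moves": [[[0,-0.1,-0.05],[0,0,0],-1],[[0,-0.3,-0.05],[0,0,0],-1],[[0,-0.5,-0.05],[0,0,0],-1],[[0,-0.7,-0.05],[0,0,0],-1],[[0,-0.9,-0.05],[0,0,0],-1],[[0,-1.1,-0.05],[0,0,0],-1],[[0,-1.25,-0.05],[0,0,0],-1],[[0,-1.35,-0.05],[0,0,0],-1],[[0,-1.35,-0.05],[0,0,0],-1]], "force": 25}}

```text
t: 12.3
eef_pos: [0.5851, 0.085, 0.1378]
tool_rot: [-0.0, 0.994, -0.109, 0.0]
contact_force: [2.8, 0.0, 0.1]
gripper_width: 0.564
```

```bash
python3 w.py w6
```

```text
{'t': 12.3, 'eef_pos': [0.5851, 0.085, 0.1378], 'tool_rot': [-0.0004, 0.994, -0.1093, 0.0003], 'q': [-0.0162, 0.5626, -0.3064, 1.8723, 0.2399, 0.7416, -0.675], 'contact_force': [2.81, 0.005, 0.0847], 'gripper_width': 0.5636}
yaw -0.21894070434946125
lock [([248.0, 231.0], 0.9)]
dial []
dial_grip []
shackle_crown [([243.0, 225.0], 0.86)]
staple [([165.0, 250.0], 0.66)]
```

View pics/w6.png

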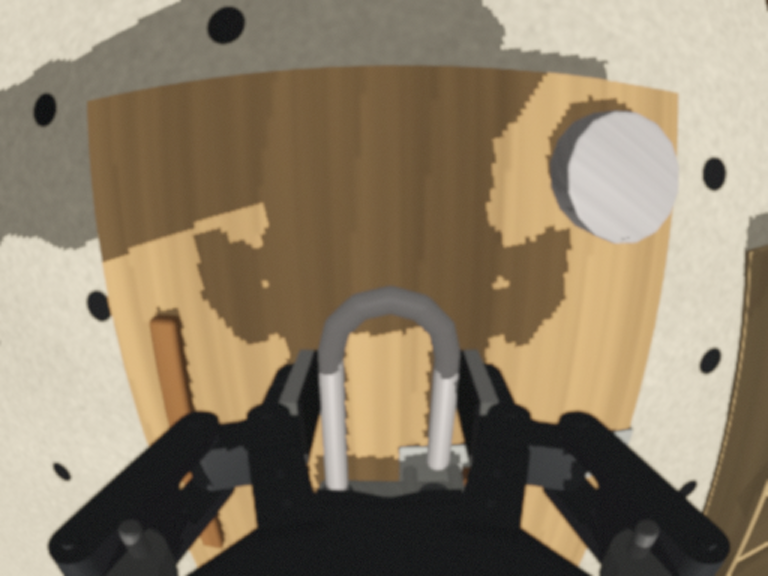

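Call:
{"fn": "apply_moves", "kwargs": {"moves": [[[0,-0.06,0],[0,0,0],-1],[[0,-0.12,0],[0,0,0],-1],[[0,-0.18,0],[0,0,0],-1],[[0,-0.18,0],[0,0,0],-1]]}}

```text
t: 13.1
eef_pos: [0.5851, 0.0881, 0.1373]
tool_rot: [0.001, 0.994, -0.11, -0.001]
contact_force: [0.5, -3.3, 2.5]
gripper_width: 0.559
```

Call:
{"fn": "apply_moves", "kwargs": {"moves": [[[0,0,0],[0,0,0],0.5],[[0,0,0],[0,0,0],1],[[0,0,0],[0,0,0],1],[[0,0,0],[0,0,0],1],[[0,0,-1.5],[0,0,0],1],[[0,0,-3.5],[0,0,0],1],[[0,1.5,-5.5],[0,0,0],1],[[0,3.5,-6.5],[0,0,0],1],[[0,3.5,-6.5],[0,0,0],1],[[0,3.5,-6.5],[0,0,0],1]]}}

```text
t: 14.35
eef_pos: [0.5665, 0.0038, 0.3]
tool_rot: [-0.0, 0.994, -0.11, -0.0]
contact_force: [0.0, 0.9, 0.8]
gripper_width: 1.0
```

```bash
python3 w.py w7; python3 - <<'E'
import cv2,numpy as np
d=np.load("pics/w7.npy",allow_pickle=True).item()
a=d["r"]["color"][60:220,180:340,::-1]
cv2.imwrite("pics/w7c.png",cv2.resize(a,None,fx=3.75,fy=3.75,interpolation=cv2.INTER_CUBIC))
E
```

```text
{'t': 14.35, 'eef_pos': [0.5665, 0.0038, 0.3], 'tool_rot': [-0.0002, 0.994, -0.1096, -0.0], 'q': [0.1566, 0.3255, -0.3379, 1.8051, 0.1234, 1.0315, -0.4482], 'contact_force': [0.026, 0.8541, 0.8245], 'gripper_width': 1.0001}
yaw -0.21973723815183854
lock [([173.0, 257.0], 0.84), ([306.0, 179.0], 0.75), ([24.0, 336.0], 0.27)]
dial [([191.0, 256.0], 0.83), ([171.0, 256.0], 0.71)]
dial_grip [([191.0, 257.0], 0.62)]
shackle_crown [([90.0, 238.0], 0.87)]
staple [([115.0, 258.0], 0.96)]
```

View pics/w7c.png

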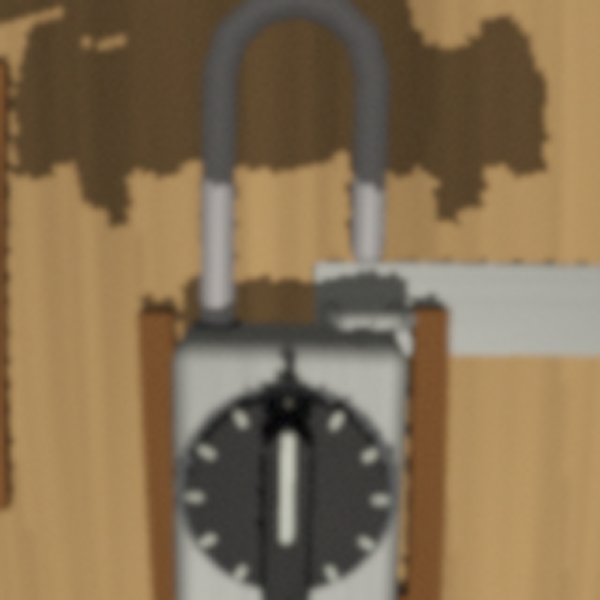

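```bash
python3 - <<'E'
from h import *
d=np.load("pics/w7.npy",allow_pickle=True).item();r,o=d["r"],d["o"]
f=lambda u,v,z:hit(*ray_wrist(r,o,(60+(v+.5)/3.75-.5,180+(u+.5)/3.75-.5)),z)
a,b=f(195,497,.104),f(380,499,.104);x=b-a;D=(a+b)/2;print("disc",D,"lock yaw",np.arctan2(x[1],x[0])+np.pi/2)
a,b=f(240,418,.104),f(331,574,.104);print((a+b)/2)
a,b=f(337,420,.104),f(240,573,.104);print((a+b)/2)
c=f(297,12,.074);x=c-D;print("crown",c,np.arctan2(x[1],x[0]),np.hypot(x[0],x[1])-.092)
# body grip at disc centre, tips z .06+.014
plan([D[0],D[1],.148],np.arctan2(x[1],x[0])-np.pi/2)
E
```

```text
disc [ 0.56105356 -0.00608481  0.104     ] lock yaw 1.340651092242974
[ 0.56083267 -0.00597314  0.104     ]
[ 0.56101748 -0.00614209  0.104     ]
crown [0.59000759 0.11306786 0.074     ] 1.3324172101570744 0.030620121707607195
t 14.65 shift [-0.12, 0.46, 6.06] turn [-0.0, 0.01, 0.12]
```

```bash
python3 - <<'E'
from h import *
d=np.load("pics/w7.npy",allow_pickle=True).item();r,o=d["r"],d["o"]
f=lambda u,v,z:hit(*ray_wrist(r,o,(60+(v+.5)/3.75-.5,180+(u+.5)/3.75-.5)),z)
D=np.array([.561,-.006,0]);u=np.array([np.cos(1.336),np.sin(1.336),0])
print("short leg end lock x",(f(368,263,.074)-D)@u,"body face",(f(290,345,.098)-D)@u,"outer crown",(f(297,0,.074)-D)@u,"inner",(f(297,22,.074)-D)@u)
C=np.array([.5723,.0392,0]);c=1.366;s=C+R.from_euler("z",c).apply([-.006,-.02,0]);print("staple lock x",(s-D)@u)
d=np.load("pics/w4.npy",allow_pickle=True).item();r,o=d["r"],d["o"]
f=lambda u,v,z:hit(*ray_wrist(r,o,(80+(v+.5)/3.75-.5,180+(u+.5)/3.75-.5)),z)
D=np.array([.562,-.0094,0]);print("before: outer crown",(f(310,0,.074)-D)@u,"inner",(f(310,30,.074)-D)@u)
E
```

```text
short leg end lock x 0.0560285190976811 body face 0.037834163410751104 outer crown 0.12578057280097024 inner 0.11986272648589905
staple lock x 0.04119128811023772
before: outer crown 0.09475589113784774 inner 0.0868888679269299
```

Call:
{"fn": "apply_moves", "kwargs": {"moves": [[[-0.1,0.46,2],[0,0,0.1],1],[[-0.1,0.46,4],[0,0,0.1],1],[[-0.1,0.46,5.4],[0,0,0.1],1],[[-0.1,0.46,6.1],[0,0,0.1],1],[[-0.1,0.46,6.1],[0,0,0.1],1],[[-0.1,0.46,6.1],[0,0,0.1],0.6],[[-0.1,0.46,6.1],[0,0,0.1],0.2],[[-0.1,0.46,6.1],[0,0,0.1],-0.3],[[-0.1,0.46,6.1],[0,0,0.1],-1],[[-0.1,0.46,6.1],[0,0,0.1],-1],[[-0.1,0.46,6.1],[0,0,0.1],-1]], "force": 80}}

```text
t: 16.02
eef_pos: [0.5627, -0.007, 0.1497]
tool_rot: [-0.0, 0.993, -0.118, 0.001]
contact_force: [-1.5, -0.2, 5.6]
gripper_width: 0.68
```

```bash
python3 w.py w8
```

```text
{'t': 16.025, 'eef_pos': [0.5627, -0.007, 0.1497], 'tool_rot': [-0.0002, 0.993, -0.1182, 0.0014], 'q': [0.1313, 0.5055, -0.2931, 1.937, 0.2129, 0.7258, -0.5238], 'contact_force': [-1.4634, -0.1581, 5.5995], 'gripper_width': 0.6796}
yaw -0.23698371633894172
lock [([217.0, 256.0], 0.76), ([367.0, 131.0], 0.74), ([66.0, 222.0], 0.39)]
dial [([268.0, 259.0], 0.7), ([380.0, 115.0], 0.43)]
dial_grip [([264.0, 257.0], 0.75), ([383.0, 114.0], 0.43)]
shackle_crown []
staple [([119.0, 274.0], 0.8), ([265.0, 257.0], 0.56), ([220.0, 256.0], 0.41)]
```

View pics/w8.png

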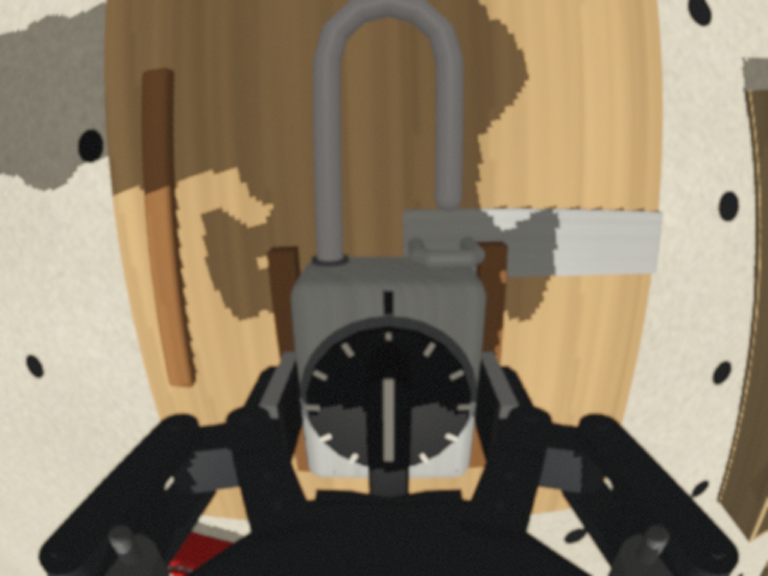

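Call:
{"fn": "apply_moves", "kwargs": {"moves": [[[0,0,-0.3],[0,0,0],-1],[[0,0,-0.8],[0,0,0],-1],[[0,0,-1.4],[0,0,0],-1],[[0,0,-2.2],[0,0,0],-1],[[0,0,-3],[0,0,0],-1],[[0,0,-3.8],[0,0,0],-1],[[0,0,-4.6],[0,0,0],-1],[[0,0,-5],[0,0,0],-1],[[0,0,-5.2],[0,0,0],-1],[[0,0,-5.2],[0,0,0],-1],[[0,0,-5.2],[0,0,0],-1],[[0,0,-5.2],[0,0,0],-1]], "force": 80}}

```text
t: 17.82
eef_pos: [0.5615, -0.0073, 0.277]
tool_rot: [0.0, 0.993, -0.118, -0.001]
contact_force: [0.3, -0.5, -3.9]
gripper_width: 0.679
```

```bash
python3 w.py w9; python3 - <<'E'
from h import *
r=read_camera("scene");cv2.imwrite("pics/s9.png",cv2.resize(r["color"][60:320,100:420,::-1],None,fx=2.4,fy=2.4,interpolation=cv2.INTER_CUBIC))
E
```

```text
{'t': 17.825, 'eef_pos': [0.5615, -0.0073, 0.277], 'tool_rot': [0.0001, 0.993, -0.1181, -0.0006], 'q': [0.1693, 0.3415, -0.3309, 1.8401, 0.131, 0.9823, -0.4538], 'contact_force': [0.3166, -0.5148, -3.8853], 'gripper_width': 0.6791}
yaw -0.23682033516687098
lock [([217.0, 260.0], 0.62), ([332.0, 153.0], 0.55)]
dial [([330.0, 152.0], 0.65), ([270.0, 261.0], 0.63), ([127.0, 166.0], 0.23)]
dial_grip [([261.0, 257.0], 0.76), ([333.0, 151.0], 0.63)]
shackle_crown [([67.0, 222.0], 0.65)]
staple [([105.0, 262.0], 0.86)]
```

View pics/w9.png

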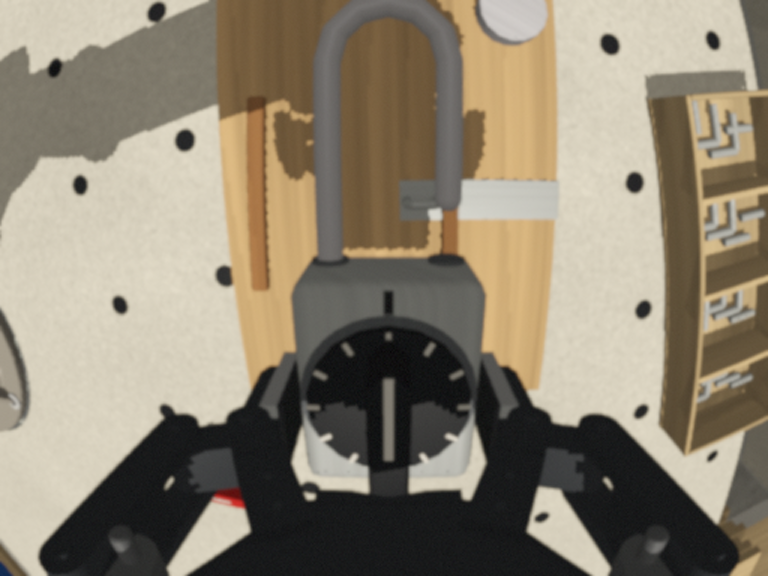

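View pics/s9.png

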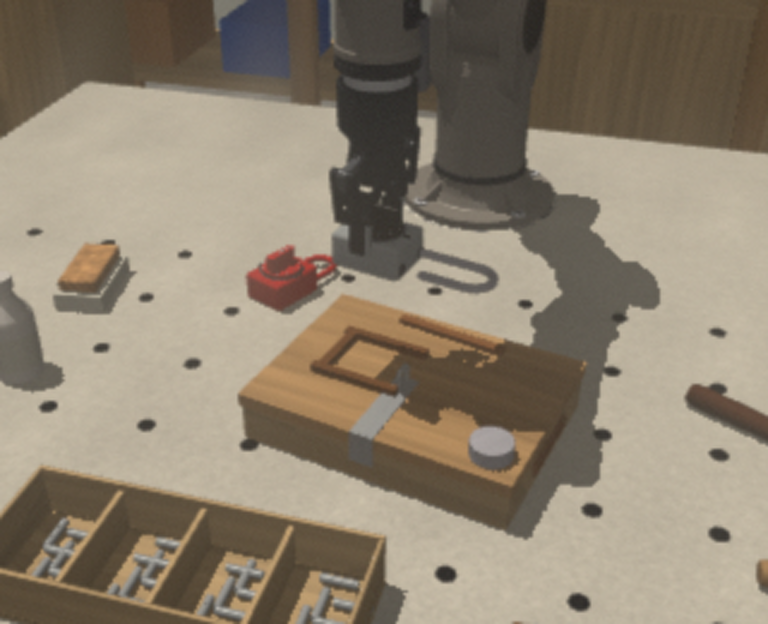

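The wrist picture shows the open lock held squarely, with its free leg end at about (447, 205). In the scene picture it hangs clear above the empty rest and staple, and the tin and pencil haven't moved. It was lifted about 127 mm, so I'm handing in.

```bash
python3 -c "
from station import *
print(hand_in())"
```

```text
the job is handed in; nothing more can be done
None
```

The padlock is open and handed in, held still in the gripper about 127 mm above the chest lid. It took about 18 s of the 54 s; no verdict was reported.

- **Dial:** it stood 90 degrees (three notches) counter-clockwise of the mark. I turned it clockwise, and the picture after release showed the point at the mark. The lock had turned about 2 degrees in its rest by then.
- **Shackle:** I gripped both legs and pulled along the lock's x with the lock in its rest, and its body moved about 3 mm within its play. My estimates of how far the shackle came out disagree: 31 mm from the crown in one picture, 33 mm from before-and-after pictures, and about 34 mm from the hand's travel and the short leg's end. All are above the required 28 mm.
- **Lift:** I gripped the body across its sides at 80 N and lifted straight up. The last reading showed the opening steady at 0.68 and about 3.9 N of load. That fits the lock's weight, so it is hanging freely.
- **Other things:** the pencil and tin look undisturbed in the last pictures. My path stayed well clear of the glue bottle, sanding block and screwdriver. I checked all five by eye only and did not measure them.

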